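# Hold the sample rack in the analyser's dock while its latches are closed

## Task

Roll the loaded sample rack along the roller track into the analyser's dock, gently and without lifting it off the rollers or disturbing the jar, the tip box or the pipette, and push it squarely against the sprung docking plate. Hold it there with a steady push of about 10 N for at least 3 seconds, as a third hand for the technician who will close the two draw latches, and finish while still holding: the plate's springs roll the rack back out if you let go.

Things in the scene. Friction and masses are not known exactly. Their poses are not given: they have to be found in the camera images.
- dock: fixed dock: roller track leading into a benchtop analyser. Origin: on the bench, mid-width, under the face of the docking plate at rest. x = way of travel, level, from the track's open end (robot's left) to the analyser (robot's right, 350 x 340 mm, 175 mm high, open lid to 270 mm); z up. Dock cheeks (122 mm high, 126 mm apart) stand at x = -25 to +50 mm, the analyser behind them
- track_end (a point): mid-width of the track's open end, at the height of the roller tops (50 mm above the bench), dock x = -440 mm; axes as the dock's. The track: 13 free-turning steel rollers 22 mm thick at 32 mm pitch between two aluminium side rails, 118 mm apart inside, tops 70 mm above the bench
- docking_plate: sprung steel docking plate, 100 mm wide, 46 mm high, centred 85 mm above the bench. Origin: centre of its face that meets the rack; axes as the dock's. It slides only along the dock's x, from 0 (sprung out) to +18 mm (end of travel). Its springs push back with 3.6 N at 0 plus 0.8 N per mm: 10 N at 8 mm
- rack: beige sample rack with purple-capped tubes, loose on the rollers, rolls very easily, 0.5 to 0.95 kg. Origin: centre of its underside. Block 200 mm along x, 110 wide, 55 high; leading face (x = +100 mm) meets the docking plate. Tube caps to 93 mm above the underside. x points to the docking plate, z up. At first its trailing face is 300 to 400 mm before the plate; 4 mm play to each rail
- rack_push (a point): on the rack's flat trailing face, mid-width, 60 mm above its underside (110 mm above the bench); axes as the rack's. Here stands the rack's upright end plate, flush with the block's trailing face: 10 mm thick along x, 80 mm wide, top 100 mm above the underside; 40 mm clear between it and the first tubes. It can be pushed from behind or pinched from above
- jar: bystander: a specimen jar with a screw cap, 64 mm across and 75 mm high, standing on the bench beyond the track. Origin: centre of its underside
- tip_box: bystander: a closed pipette-tip box, 120 x 84 x 68 mm, on the bench beyond the track. Origin: centre of its underside
- pipette: bystander: a hand pipette lying on the bench beyond the track, about 220 mm long and 24 mm high. Origin: its middle, on the underside; x along its length
Things that resemble listed ones, but are neither listed nor needed, are in the scene too. What is shaped like the rack but turquoise is not meant.

How it is judged:
By the outcome, as a careful person would: the job done as asked, in the order asked, and still so for the second after the job is handed in, while the arm keeps its last pose, push and grip.
It also fails if it takes over 53 s, if anything falls off the work surface, if the arm or the gripper's body presses on something with over 40 N, if the wrist force passes 120 N, or if a joint passes its speed limit or range.

## Robot

A 6-joint arm with a two-finger parallel gripper is mounted at the origin on the work surface. World frame = base frame: x ahead of the robot, y to its left, z up, the work surface at z = 0. Lengths are in m, angles in rad, forces in N, time in s.
With the tool pointing down it reaches from about 0.35 to 0.85 m from the base axis. Payload 8.1 kg.
Tool frame: the origin (TCP) lies at the very end of the fingers, on their centre line; the grasp point (between the pads) lies 19 mm behind it (arm.grip_depth is the distance from the TCP to the grasp point, in m); z points along the fingers, y is the line along which they close (so a half turn about z gives the same grasp; the last joint's range is limited). The gripper opens to 93 mm and grips with 3 to 60 N. Pads are 15 mm wide; open, the fingers measure 128 mm over their backs; the gripper's body (75 mm by 188 mm) begins 65 mm behind the grasp point.
Start: joints at [1.239, 0.13, 1.488, -0, 1.523, -0.085], TCP at [0.147, 0.582, 0.219] pointing down, gripper open.
Joint ranges: [-2.96, 2.96], [-0.89, 2.26], [0.02, 2.5], [-1.34, 4.48], [0, 2.73], [-2.66, 2.66]. Speed limits (rad/s): [2.39, 2.39, 2.79, 3.14, 3.14, 3.14].

## Interface

Orientations are given as [roll, pitch, yaw] about the fixed x, y, z axes, in that order (R = Rz(yaw) Ry(pitch) Rx(roll)).
In Python, from plant import arm, eyes, nets gives the robot as it stands.
- The arm moves only by the shell command python3 -m pendant 'ROWS' [FORCE]. ROWS is text: rows parted by semicolons, each of 7 numbers parted by spaces: the shift along the world's x, y, z in m, then the turn, a rotation vector about the world's x, y, z in degrees, then the opening in per cent of the stroke, from 0 (shut) to 100 (fully open). A call has 1 to 20 rows; each row is the pose to reach, as a shift and turn from the pose commanded when the call began; what a row does not reach only later rows make up. A row lasts 1/10 s, in which the tool goes at most 50 mm and 8.59 degrees, less where a joint would pass 70% of its speed; a pose out of reach is approached as far as the arm can. A call with a gripper value outside its range is refused whole. The fingers move at their own pace and stop on an object; FORCE is the grip in N (left out, the last holds). Time passes only in rows, so rows that repeat a pose let the fingers close. It gives the time, the measured TCP pose, the force, the opening and the grip force at its end, in the units of the state.
- arm.sense(): the state, without advancing time (a new reading comes with each control period).
- eyes.capture(name): name is "scene" or "top" or "wrist"; returns a dict with "img" (400x640x3 uint8, red, green, blue), "range_z" (400x640 float32, m along the optical axis (not along the pixel's ray), 0 where there is no reading), "fovy" (degrees; the focal length in pixels is half the picture's height over the tangent of half this angle, whatever the lens; pixels are square), "cx", "cy" (the principal point, pixels), "world_to_cam" (4x4, takes a point from world to camera coordinates); the wrist camera has in their place "tool_from_camera" (4x4, takes a point from camera to tool coordinates, whose origin is the TCP and whose axes are the flange's). Camera axes: x right, y down, z forward; pixel columns grow to the right and rows downward; lengths in m; the calibration is good to about 2 mm. A picture is of the moment at which its call begins: read the wrist's pose just before it.
- arm.sign_off(): hands the job in; it is judged then, once.
Trained networks look in the newest picture that a camera, given by its name, has taken for a name from the list of things; names that differ only in an ending like _2 or _b are one class to them, and where a whole thing is asked for, a point or a joint stands for the part that bears it (a point fixed in the world has none). Each returns a list of dicts, best first, with "conf" (0 to 1); they miss things now and then, are a little off and sometimes report something else, mostly with a low value. They report only what shows in the picture. A call takes as long as a camera call. They do not tell look-alikes from the thing itself.
- nets.search_frame(camera, thing): "at" ([x, y, z] in m, in world coordinates, good to about 4 mm: the middle of the surface that is visible of it).
- nets.mark_of(camera, thing): "at" ([x, y, z] in m, in world coordinates, good to about 4 mm: a listed point, or the origin of a listed thing).
The state is a dict: "t": time; "q": joint angles; "joint_velocities": joint speeds; "tau": joint torques, N m; "ee_pos": TCP position; "tool_rot": TCP orientation; "force": force on the tool from outside, world axes, zero at the start; "torque": the same for the moment, N m; "opening": opening from 0.0 (shut) to 1.0 (fully open); "gripper_force": force on a finger pad.
Only numpy, scipy, OpenCV 4.12 (cv2) and the standard library are available. Lean on these libraries where they do the work, as an engineer would, in place of code of your own. Each camera call takes 0.05 s, during which the arm holds its last target. There are 200 camera calls.

## Working session

There is one attempt and no reset: what is moved stays moved. The work goes in short steps, Python scripts to look and compute and a shell command to move; the robot and the scene stay as the last step left them, time stands still between calls to the robot, and variables do not carry over. Pictures are saved under pics/ and viewed, at most 10 in all, crops included, and the job is handed in when it is done.

```bash
mkdir -p pics; python3 - <<'E'
from plant import arm, eyes, nets
import cv2,numpy as np
ims=[]
for c in ("scene","top"):
    d=eyes.capture(c); ims.append(d["img"])
    for n in ("rack","rack_push","docking_plate","track_end","dock","jar","tip_box","pipette"):
        try: print(c,n,[(np.round(r["at"],3).tolist(),round(r["conf"],2)) for r in nets.mark_of(c,n)[:3]])
        except Exception as e: print(c,n,e)
for c,i in zip(("scene","top"),ims): cv2.imwrite(f"pics/{c}0.png",i[:,:,::-1])
s=arm.sense(); print(s["t"],s["ee_pos"],s["tool_rot"],s["force"],s["opening"])
E
```

```text
scene rack [([0.565, 0.084, 0.053], 0.82), ([0.304, 0.171, 0.005], 0.64), ([0.752, 0.067, -0.001], 0.31)]
scene rack_push [([0.38, 0.102, 0.061], 0.89), ([0.572, 0.181, 0.11], 0.73)]
scene docking_plate [([0.54, -0.13, 0.085], 0.56)]
scene track_end [([0.587, 0.308, 0.053], 0.67), ([0.54, -0.133, 0.089], 0.29)]
scene dock []
scene jar [([0.705, -0.1, 0.0], 0.56)]
scene tip_box [([0.754, 0.071, -0.001], 0.64)]
scene pipette [([0.741, 0.312, -0.002], 0.85)]
top rack [([0.303, 0.171, 0.001], 0.57), ([0.565, 0.082, 0.052], 0.56)]
top rack_push [([0.378, 0.1, 0.055], 0.69), ([0.577, 0.181, 0.112], 0.59)]
top docking_plate [([0.542, -0.134, 0.082], 0.92)]
top track_end [([0.58, 0.304, 0.05], 0.6)]
top dock [([0.542, -0.13, 0.002], 0.93)]
top jar [([0.701, -0.104, 0.0], 0.81)]
top tip_box [([0.75, 0.065, -0.003], 0.78)]
top pipette [([0.737, 0.31, 0.004], 0.56)]
0.9 [0.14656353 0.58185192 0.21866059] [ 3.14155364e+00 -9.19881539e-06  2.89480239e+00] [-0.17360358  0.04702778 -0.5293289 ] 1.0000593132167428
```

View pics/scene0.png

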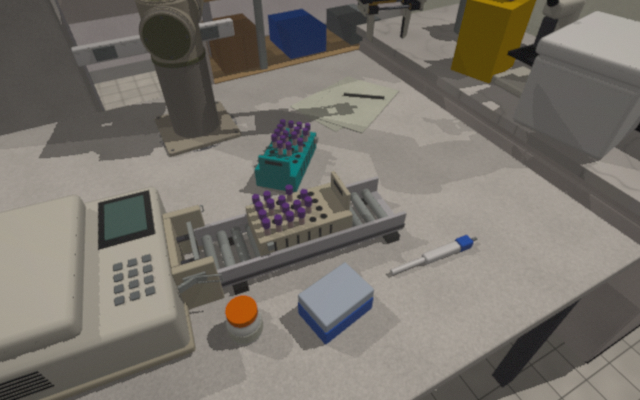

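View pics/top0.png

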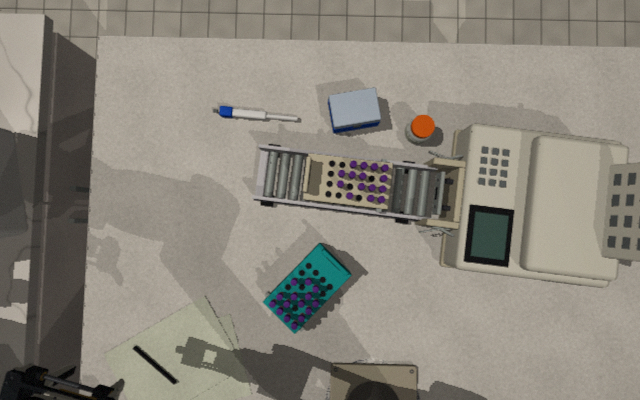

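The scene view shows the beige rack on the track, with its end plate towards the open end at about (340,190) px. The top view shows the dock's cheeks at about (450,190), the turquoise decoy off the track at (308,287), and the bystanders on the far side. Both cameras agree on the positions: rack_push is about (0.575, 0.181, 0.110), and the travel direction is about -95.5°. I'll push from behind with shut fingers, tilted 8° so that the tip touches low.

```bash
python3 -m pendant '0.02 -0.015 0 -0.5 0.1 0.5 0; 0.055 -0.043 0 -1 0.2 1 0; 0.09 -0.07 0 -2 0.3 2 0; 0.125 -0.098 0 -3 0.5 3 0; 0.16 -0.126 0 -4 0.7 4 0; 0.195 -0.153 0 -5 0.9 5 0; 0.23 -0.18 0 -6 1 6 0; 0.265 -0.208 0 -7 1.2 7 0; 0.30 -0.236 0 -7.9 1.36 8.6 0; 0.335 -0.263 0 -7.9 1.36 8.6 0; 0.37 -0.29 0 -7.9 1.36 8.6 0; 0.40 -0.313 0 -7.9 1.36 8.6 0; 0.42 -0.33 0 -7.9 1.36 8.6 0; 0.43 -0.338 0 -7.9 1.36 8.6 0; 0.434 -0.341 0 -7.9 1.36 8.6 0; 0.434 -0.341 0 -7.9 1.36 8.6 0; 0.434 -0.341 0 -7.9 1.36 8.6 0' 10
python3 - <<'E'
from plant import arm, eyes, nets
import cv2,numpy as np
from scipy.spatial.transform import Rotation as R
s=arm.sense(); d=eyes.capture("wrist")
Rm=R.from_euler("xyz",s["tool_rot"]).as_matrix(); print("tool y,z",Rm[:,1].round(3),Rm[:,2].round(3),s["force"])
for n in ("rack","rack_push","track_end"):
    print(n,[(np.round(r["at"],3).tolist(),round(r["conf"],2)) for r in nets.mark_of("wrist",n)[:3]])
cv2.imwrite("pics/w1.png",d["img"][:,:,::-1])
E
```

```text
t: 2.6
ee_pos: [0.5797, 0.2419, 0.2187]
tool_rot: [-3.002, -0.0, 3.046]
force: [-0.1, 0.9, -0.6]
opening: 0.004
gripper_force: 0.0
tool y,z [ 0.094  0.986 -0.139] [-0.013 -0.138 -0.99 ] [-0.08870511  0.92866862 -0.63510009]
rack [([0.561, 0.079, 0.048], 0.86)]
rack_push [([0.569, 0.179, 0.11], 0.76)]
track_end [([0.585, 0.305, 0.051], 0.68)]
```

View pics/w1.png

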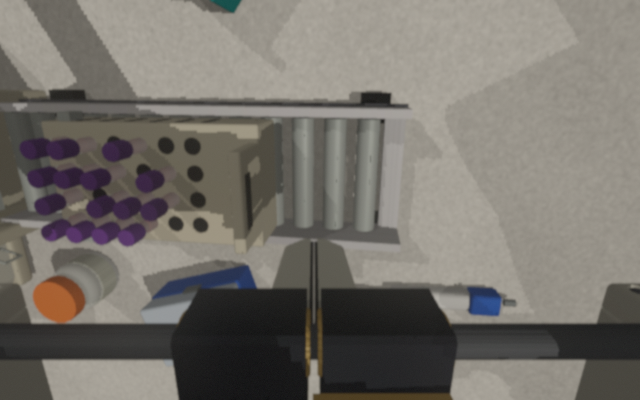

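The wrist view shows the end plate's trailing face at column ~275, with free rollers behind it. The fingers, at column ~315, are over the gap. Next I'll lower them and approach.

```bash
python3 -m pendant '-0.001 0 -0.02 0 0 0 0; -0.002 0 -0.05 0 0 0 0; -0.003 0 -0.08 0 0 0 0; -0.003 0 -0.10 0 0 0 0; -0.003 0 -0.11 0 0 0 0; -0.003 0 -0.113 0 0 0 0; -0.003 -0.004 -0.113 0 0 0 0; -0.004 -0.010 -0.113 0 0 0 0; -0.005 -0.016 -0.113 0 0 0 0; -0.005 -0.021 -0.113 0 0 0 0; -0.005 -0.025 -0.113 0 0 0 0; -0.006 -0.028 -0.113 0 0 0 0; -0.006 -0.030 -0.113 0 0 0 0; -0.006 -0.030 -0.113 0 0 0 0'
python3 -m pendant '0 -0.002 0 0 0 0 0; 0 -0.004 0 0 0 0 0; -0.001 -0.006 0 0 0 0 0; -0.001 -0.008 0 0 0 0 0; -0.001 -0.010 0 0 0 0 0; -0.001 -0.012 0 0 0 0 0; -0.001 -0.014 0 0 0 0 0; -0.002 -0.016 0 0 0 0 0; -0.002 -0.018 0 0 0 0 0; -0.002 -0.020 0 0 0 0 0'
python3 - <<'E'
from plant import arm, eyes, nets
import cv2,numpy as np
d=eyes.capture("top"); print(arm.sense()["force"])
for n in ("rack","rack_push"):
    print(n,[(np.round(r["at"],3).tolist(),round(r["conf"],2)) for r in nets.mark_of("top",n)[:3]])
d=eyes.capture("scene");cv2.imwrite("pics/s2.png",cv2.resize(d["img"][150:300,180:420,::-1],None,fx=3,fy=3))
E
```

```text
t: 4.2
ee_pos: [0.5745, 0.2106, 0.1056]
tool_rot: [-3.002, 0.0, 3.045]
force: [-0.4, 0.6, -0.4]
opening: 0.01
gripper_force: 0.0
t: 5.2
ee_pos: [0.5724, 0.1909, 0.1056]
tool_rot: [-3.002, -0.0, 3.045]
force: [-0.5, 1.8, -0.9]
opening: 0.004
gripper_force: 0.5
[-0.35944515  0.9894435  -0.42868954]
rack [([0.562, 0.079, 0.052], 0.79)]
rack_push [([0.577, 0.18, 0.11], 0.81), ([0.373, 0.103, 0.058], 0.6)]
```

View pics/s2.png

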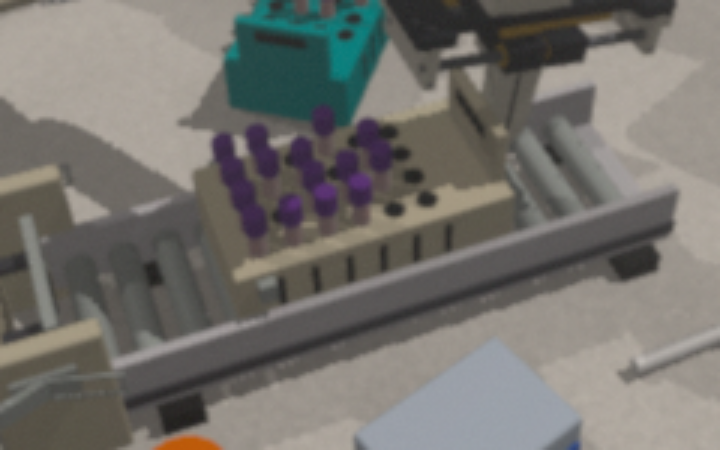

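The closed finger is right behind the end plate, at about (510,110) in the crop. I'll roll the rack at about 30 mm/s.

```bash
python3 -m pendant '0 -0.001 0 0 0 0 0; 0 -0.002 0 0 0 0 0; 0 -0.004 0 0 0 0 0; -0.001 -0.006 0 0 0 0 0; -0.001 -0.008 0 0 0 0 0; -0.001 -0.011 0 0 0 0 0; -0.001 -0.014 0 0 0 0 0; -0.002 -0.017 0 0 0 0 0; -0.002 -0.020 0 0 0 0 0; -0.002 -0.023 0 0 0 0 0; -0.003 -0.026 0 0 0 0 0; -0.003 -0.029 0 0 0 0 0; -0.003 -0.032 0 0 0 0 0; -0.003 -0.035 0 0 0 0 0; -0.004 -0.038 0 0 0 0 0; -0.004 -0.041 0 0 0 0 0; -0.004 -0.044 0 0 0 0 0; -0.005 -0.047 0 0 0 0 0; -0.005 -0.050 0 0 0 0 0; -0.005 -0.053 0 0 0 0 0'
python3 -m pendant '0 -0.003 0 0 0 0 0; -0.001 -0.006 0 0 0 0 0; -0.001 -0.009 0 0 0 0 0; -0.001 -0.012 0 0 0 0 0; -0.001 -0.015 0 0 0 0 0; -0.002 -0.018 0 0 0 0 0; -0.002 -0.021 0 0 0 0 0; -0.002 -0.024 0 0 0 0 0; -0.003 -0.027 0 0 0 0 0; -0.003 -0.030 0 0 0 0 0'
python3 - <<'E'
from plant import arm, eyes, nets
import numpy as np
eyes.capture("top"); print(arm.sense()["force"])
for n in ("rack","rack_push","docking_plate"):
    print(n,[(np.round(r["at"],3).tolist(),round(r["conf"],2)) for r in nets.mark_of("top",n)[:3]])
E
```

```text
t: 7.4
ee_pos: [0.5674, 0.1376, 0.1056]
tool_rot: [-3.002, -0.0, 3.045]
force: [0.8, 1.0, 1.3]
opening: 0.007
gripper_force: 0.5
t: 8.4
ee_pos: [0.5645, 0.1076, 0.1057]
tool_rot: [-3.002, 0.0, 3.045]
force: [-0.1, 0.9, -0.4]
opening: 0.002
gripper_force: 0.5
[ 0.2819244  -0.23621875 -0.75062217]
rack [([0.302, 0.17, -0.002], 0.82), ([0.554, -0.006, 0.051], 0.72), ([0.75, 0.067, 0.0], 0.47)]
rack_push [([0.373, 0.1, 0.056], 0.61)]
docking_plate [([0.542, -0.132, 0.082], 0.84)]
```

```bash
python3 -m pendant '0 -0.003 0 0 0 0 0; -0.001 -0.006 0 0 0 0 0; -0.001 -0.009 0 0 0 0 0; -0.001 -0.012 0 0 0 0 0; -0.001 -0.014 0 0 0 0 0; -0.002 -0.016 0 0 0 0 0; -0.002 -0.018 0 0 0 0 0; -0.002 -0.020 0 0 0 0 0; -0.002 -0.022 0 0 0 0 0'
python3 -m pendant '0 -0.001 0 0 0 0 0; 0 -0.002 0 0 0 0 0; 0 -0.003 0 0 0 0 0; 0 -0.004 0 0 0 0 0'
python3 -m pendant '0 -0.001 0 0 0 0 0; 0 -0.002 0 0 0 0 0; 0 -0.003 0 0 0 0 0; 0 -0.003 0 0 0 0 0'
```

```text
t: 9.5
ee_pos: [0.5625, 0.0857, 0.1056]
tool_rot: [-3.002, -0.0, 3.045]
force: [-0.0, 1.5, -0.2]
opening: 0.003
gripper_force: 0.4
t: 9.9
ee_pos: [0.5626, 0.0818, 0.1056]
tool_rot: [-3.002, 0.0, 3.045]
force: [0.1, 1.7, 0.2]
opening: 0.008
gripper_force: 0.3
t: 10.3
ee_pos: [0.5625, 0.0793, 0.1056]
tool_rot: [-3.003, 0.0, 3.045]
force: [-0.9, 4.4, 0.5]
opening: 0.005
gripper_force: 2.0
```

Plate contact came at TCP y ≈ 0.080. I'll compress it slowly.

```bash
python3 -m pendant '0 -0.001 0 0 0 0 0; 0 -0.002 0 0 0 0 0; 0 -0.003 0 0 0 0 0; 0 -0.004 0 0 0 0 0; -0.001 -0.005 0 0 0 0 0; -0.001 -0.005 0 0 0 0 0; -0.001 -0.005 0 0 0 0 0'
python3 - <<'E'
from plant import arm
import subprocess
print(arm.sense()["force"])
E
python3 -m pendant '0 -0.0005 0 0 0 0 0; 0 -0.001 0 0 0 0 0; 0 -0.001 0 0 0 0 0; 0 -0.001 0 0 0 0 0'
```

```text
t: 11.0
ee_pos: [0.5622, 0.0749, 0.1057]
tool_rot: [-3.004, 0.002, 3.046]
force: [2.6, 6.3, -2.3]
opening: 0.002
gripper_force: 3.5
[ 2.59426707  6.32511551 -2.33298433]
t: 11.4
ee_pos: [0.5622, 0.074, 0.1057]
tool_rot: [-3.004, 0.001, 3.046]
force: [2.4, 7.9, -1.9]
opening: 0.006
gripper_force: 3.9
```

```bash
python3 -m pendant '0 -0.0005 0 0 0 0 0; 0 -0.001 0 0 0 0 0; 0 -0.0015 0 0 0 0 0; 0 -0.002 0 0 0 0 0; 0 -0.002 0 0 0 0 0; 0 -0.002 0 0 0 0 0'
python3 - <<'E'
from plant import arm, eyes, nets
import numpy as np, cv2
f=[]
for i in range(4): d=eyes.capture(("top","scene")[i%2]); f.append(arm.sense()["force"]); cv2.imwrite(f"pics/f{i}.png",d["img"][:,:,::-1])
print(np.round(f,1))
for c in("top","scene"):
  for n in ("rack","rack_push","docking_plate"):
    print(n,[(np.round(r["at"],3).tolist(),round(r["conf"],2)) for r in nets.mark_of(c,n)[:3]])
a=cv2.imread("pics/f2.png")[130:260,230:480];b=cv2.imread("pics/f3.png")[150:300,150:400]
cv2.imwrite("pics/fa.png",np.vstack([cv2.resize(a,(540,280)),cv2.resize(b,(540,320))]))
E
```

```text
t: 12.0
ee_pos: [0.5622, 0.0723, 0.1057]
tool_rot: [-3.004, 0.002, 3.046]
force: [2.9, 8.8, -1.8]
opening: 0.006
gripper_force: 4.5
[[ 1.6  8.9 -2.3]
 [ 2.3  8.7 -1.4]
 [ 3.2  8.3 -1.5]
 [ 2.2  8.2 -2.1]]
rack [([0.553, -0.038, 0.052], 0.95)]
rack_push [([0.567, 0.063, 0.108], 0.74)]
docking_plate [([0.54, -0.142, 0.084], 0.76)]
rack [([0.553, -0.04, 0.05], 0.91), ([0.301, 0.17, 0.001], 0.82), ([0.707, -0.097, 0.002], 0.2)]
rack_push [([0.376, 0.1, 0.058], 0.94), ([0.564, 0.06, 0.106], 0.77)]
docking_plate [([0.539, -0.141, 0.086], 0.65)]
```

View pics/fa.png

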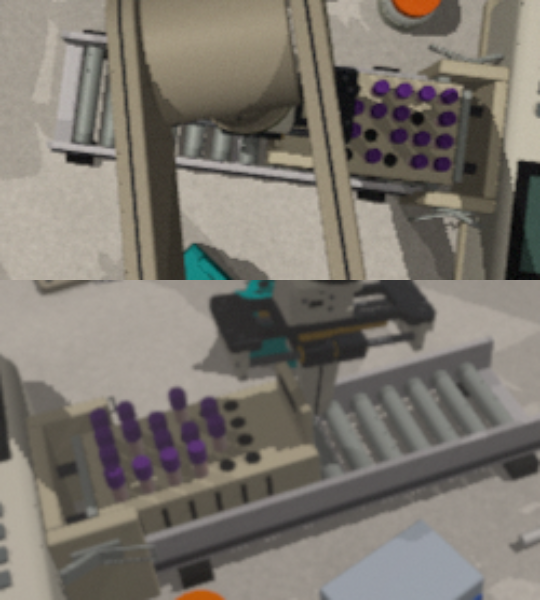

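The top half of the crop shows the rack square against the docking plate at column ~463, between the cheeks. The lower half shows it sitting level on the rollers with the finger behind it. The push is about 8.7 N, so I'll add a little and ease the slight side load.

```bash
python3 -m pendant '0.0003 -0.0005 0 0 0 0 0; 0.0006 -0.001 0 0 0 0 0; 0.0006 -0.0015 0 0 0 0 0; 0.0006 -0.0015 0 0 0 0 0; 0.0006 -0.0015 0 0 0 0 0'
python3 - <<'E'
from plant import arm, eyes
import numpy as np
f=[]
for i in range(6): eyes.capture("top"); f.append(arm.sense()["force"])
print(np.mean(f,0),np.array(f)@[.096,.995,0])
E
```

```text
t: 13.0
ee_pos: [0.5627, 0.0711, 0.1057]
tool_rot: [-3.005, 0.001, 3.046]
force: [1.8, 9.7, -1.2]
opening: 0.006
gripper_force: 5.0
[ 2.10235856 10.09529226 -1.29574745] [10.38962794  9.42442761  9.39378171 11.242355    9.86481332 11.16484774]
```

The push is about 10.2 N. I'll hold for 4 s.

```bash
for k in 1 2; do python3 -m pendant '0 0 0 0 0 0 0; 0 0 0 0 0 0 0; 0 0 0 0 0 0 0; 0 0 0 0 0 0 0; 0 0 0 0 0 0 0; 0 0 0 0 0 0 0; 0 0 0 0 0 0 0; 0 0 0 0 0 0 0; 0 0 0 0 0 0 0; 0 0 0 0 0 0 0; 0 0 0 0 0 0 0; 0 0 0 0 0 0 0; 0 0 0 0 0 0 0; 0 0 0 0 0 0 0; 0 0 0 0 0 0 0; 0 0 0 0 0 0 0; 0 0 0 0 0 0 0; 0 0 0 0 0 0 0; 0 0 0 0 0 0 0; 0 0 0 0 0 0 0'; done
python3 - <<'E'
from plant import arm, eyes,nets
import numpy as np
f=[]
for i in range(5): eyes.capture("top"); f.append(arm.sense()["force"])
print(np.mean(f,0))
for n in ("rack","docking_plate"): print(n,[np.round(r["at"],3) for r in nets.mark_of("top",n)])
E
```

```text
t: 15.3
ee_pos: [0.5627, 0.0711, 0.1057]
tool_rot: [-3.005, 0.001, 3.046]
force: [1.8, 8.4, -2.4]
opening: 0.006
gripper_force: 5.0
t: 17.3
ee_pos: [0.5627, 0.0711, 0.1057]
tool_rot: [-3.005, 0.001, 3.046]
force: [1.4, 9.5, -1.8]
opening: 0.005
gripper_force: 5.0
[ 1.5224621  10.18832863 -1.27091093]
rack [array([ 0.302,  0.169, -0.002]), array([ 0.552, -0.04 ,  0.052])]
docking_plate [array([ 0.538, -0.143,  0.083])]
```

```bash
python3 -c "
from plant import arm
print(arm.sign_off())"
```

```text
the job is handed in; nothing more can be done
None
```

The rack is docked squarely against the sprung plate, and I handed the job in with the arm still pushing at about 10 N (noisy readings, roughly 8.5–11 N) after more than 4 s of steady hold, at about 17.5 s on the robot's clock.

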